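# Ice the cocktail shaker, close it and take the cap off in the hand

## Robot

A 6-joint arm with a two-finger parallel gripper is mounted at the origin on a cart in front of the work surface, level with it; the furniture and walls round the work are solid. World frame = base frame: x ahead of the robot, y to its left, z up, the work surface at z = 0. Lengths are in m, angles in rad, forces in N, time in s.
With the tool pointing down it reaches from about 0.325 to 0.775 m from the base axis. Payload 5.5 kg.
Tool frame: the origin (TCP) lies midway between the tips of the shut fingers; the grasp point (between the pads) lies 19 mm behind it; z points along the fingers, y is the line along which they close (so a half turn about z gives the same grasp; the last joint's range is limited). The gripper opens to 88 mm and grips with 3 to 60 N. Pads are 20 mm wide; open, the fingers measure 115 mm over their backs; the gripper's body (75 mm by 178 mm) begins 61 mm behind the grasp point.
Start: joints at [-1.219, 0.091, 1.231, -0, 1.82, -0.057], TCP at [0.239, -0.551, 0.223] pointing down, gripper open.
Joint ranges: [-2.87, 2.87], [-0.86, 2.18], [0.17, 2.46], [-1.51, 4.65], [0.06, 2.69], [-2.65, 2.65]. Speed limits (rad/s): [2.57, 2.57, 3.01, 3.14, 3.14, 3.14].

## Interface

Orientations are given as a unit quaternion [x, y, z, w].
In Python, from bench import bot gives the robot as it stands. The module is installed in compiled form; this text tells all that it offers.
- The arm moves only by the tool step_arm, never from a script. Its arguments are lists of equal length, an entry for each row: "grip": the closure in counts, from 0 (fully open) to 255 (shut); "offset": the shift along the tool's x, y, z in units of 40 mm (1.0 is 40 mm), a list of three; "delta_rot": the turn, a rotation vector about the tool's x, y, z in degrees, a list of three. A call has 1 to 12 rows; each row shifts and turns the commanded pose from where the row before left it, along the tool's axes as they then stand; what a row does not reach is not made up. A row lasts 1/8 s, in which the tool goes at most 62.5 mm and 10.7 degrees, less where a joint would pass 70% of its speed; a pose out of reach is approached as far as the arm can. A call is refused whole if a number of a shift passes 1 or a number of a turn 10.7, either way. A call with a gripper value outside its range is refused whole. The fingers move at their own pace and stop on an object; "grip_force" is the grip in N (left out, the last holds). Time passes only in rows, so rows that do not move let the fingers close. It gives the time, the measured TCP pose, the force, the opening and the grip force at its end, in the units of the state.
- bot.observe(): the state, without advancing time (a new reading comes with each control period).
- bot.grab_frame(name): name is "side" or "top" or "wrist"; returns the picture (480x640x3 uint8, red, green, blue); there is no depth.
- bot.get_calibration(name): a dict with "mtx" (3x3 intrinsics, pixels), "k1" (the pictures are not rectified: a ray, as slopes to the right and down, at radius r is drawn at 1 + k1 r^2 times it, then the intrinsics apply), "R" (3x3) and "t" (3): a world point X has camera coordinates R X + t. Camera axes: x right, y down, z forward; pixel columns grow to the right and rows downward; lengths in m; the calibration is good to about 2 mm. A picture is of the moment at which its call begins: read the wrist's pose just before it. get_calibration takes no time and is no camera call; for the wrist camera it gives the pose at the moment of the call.
- bot.finish_job(): hands the job in; it is judged then, once.
The state is a dict: "t": time; "joints": joint angles; "qd": joint speeds; "effort": joint torques, N m; "position": TCP position; "ee_rot": TCP orientation; "wrist_force": force on the tool from outside, world axes, zero at the start; "moment": the same for the moment, N m; "gripper_width": finger opening in m; "gripper_force": force on a finger pad.
Only numpy, scipy, OpenCV 4.12 (cv2) and the standard library are available. Lean on these libraries where they do the work, as an engineer would, in place of code of your own. Each camera call takes 0.05 s, during which the arm holds its last target. There are 200 camera calls.

## Task

Get the cocktail shaker ready to pour: tip the five steel ice cubes out of the mug into the open shaker tin and stand the mug upright on the worktop again, then set the shaker's two-part top (the strainer with its cap still on it) squarely down into the tin's mouth until it is fully home, the cap staying on the strainer all the while. Then take off the cap alone, leaving the strainer fully seated, and finish while holding the cap in the gripper, well clear above the shaker (it is the measure for the next drink). Do not knock the shaker over, and leave the other things on the worktop where they are.

Things in the scene. Friction and masses are not known exactly. Their poses are not given: they have to be found in the camera images.
- tin: The open shaker tin: plain steel beaker, loose, 110 mm tall, outside diameter 57 mm at the foot widening to 83 mm at the mouth; wall 2 mm, clear mouth about 77 mm wide, inner floor 4 mm up; 0.24 kg. Origin: centre of its underside, z up its axis; it is round, its yaw means nothing.
- tin_rim (a point): Centre of the tin's mouth, level with the rim, 110 mm above the tin's origin. Behind the work, from x = 0.6 on, stands a clear acrylic shelf about 150 mm high with a black speaker on it: keep arm and gripper clear of them.
- strainer: The strainer, the shaker's inner lid: round, steel, loose, 0.12 kg, standing on the worktop on its plug with the cap on it. Origin: centre of its underside, z up. Upwards: tapered plug, 67 mm wide, 74 mm at 14 mm; flange 85 mm wide, 14 to 17 mm; low dome 17 to 31 mm; upright collar 51 mm wide, 31 to 49 mm, the place to grip it; step at 49 mm; spout 37 mm wide to 68 mm, inside the cap.
- strainer_seat (a point): Centre of the underside of the strainer's flange, 14 mm above its origin; it coincides with tin_rim when the strainer is fully home, the flange resting on the tin's rim all round.
- strainer_step (a point): Centre of the strainer's flat step on which the cap's rim stands, 49 mm above the strainer's origin. Strainer and cap are only stacked, 80 mm tall together: lifting by the cap leaves the strainer behind, lifting by the collar carries both. The dome is 67 mm wide at 28 mm up, so fingertips beside the collar must stay above about 32 mm.
- cap: The cap, the shaker's outer lid and measure: plain steel cup, upside down over the strainer's spout with 2 mm of play, held by its weight only; 46 mm outside diameter, 31 mm tall, wall 2 mm, closed at the top, 0.05 kg. Origin: centre of its open rim at the bottom, z up; it coincides with strainer_step while the cap is on. It must rise 19 mm to be free of the spout.
- mug: White porcelain mug with a flower pattern and one handle, loose, 0.2 kg empty, 99 mm tall, 88 mm wide at the rim, 66 mm at the foot; inside about 70 mm wide at the rim, 44 mm at its floor 7 mm up. Origin: at foot level, 15 mm from the mug's axis towards the handle; z up, the handle points along -y, the axis is at y = +15 mm. At the start the handle points roughly to the robot.
- mug_handle (a point): Place to grip the mug's handle, 65 mm out from the mug's axis and 56 mm up; the handle is a flat loop 12 mm thick across the mug's x, reaching from 48 to 75 mm out from the axis and from 23 to 88 mm up. The full mug hangs beside it: a light grip (under about 50 N) lets it turn in the fingers.
- mug_lip (a point): The point of the mug's rim farthest from the handle, over which it pours; 44 mm out from the axis, 99 mm up. Cubes leave it with some speed: tipped slowly, with the lip low over the near half of the tin's mouth, they all land in the tin.
- cube_1: Polished steel ice cube, 18 mm, edges rounded, 16 g, slippery (friction about 0.2); origin at its centre. In the mug, bottom layer of two. The cubes slide out when the mug is tipped past level, about 105 degrees from upright.
- cube_2: Polished steel ice cube, 18 mm, edges rounded, 16 g, slippery (friction about 0.2); origin at its centre. In the mug, bottom layer of two. The cubes slide out when the mug is tipped past level, about 105 degrees from upright.
- cube_3: Polished steel ice cube, 18 mm, edges rounded, 16 g, slippery (friction about 0.2); origin at its centre. In the mug, second layer of two, crosswise. The cubes slide out when the mug is tipped past level, about 105 degrees from upright.
- cube_4: Polished steel ice cube, 18 mm, edges rounded, 16 g, slippery (friction about 0.2); origin at its centre. In the mug, second layer of two, crosswise. The cubes slide out when the mug is tipped past level, about 105 degrees from upright.
- cube_5: Polished steel ice cube, 18 mm, edges rounded, 16 g, slippery (friction about 0.2); origin at its centre. In the mug, single one on top, its upper face 62 mm above the mug's foot. The cubes slide out when the mug is tipped past level, about 105 degrees from upright.
- lemon: Lemon, 71x53x51 mm, on the chopping board at the left; leave it. Origin at the centre of its underside.
- orange: Orange, 73 mm across, in front of the acrylic shelf to the left of the tin; leave it. Origin at the centre of its underside.
- tumbler: Glass tumbler, 81 mm wide, 92 mm tall, at the right towards the back; leave it. Origin at the centre of its underside.
- amber_bottle: Amber bottle, 71 mm wide, 168 mm tall, behind the tumbler; leave it. Origin at the centre of its underside.
- teaspoon: Teaspoon, 130x27x11 mm, lying near the front edge; leave it. Origin at the centre of its underside.
Not all that is in view belongs to the job. What is shaped like the cap but pink is not meant.

How it is judged:
By the outcome, as a careful person would: the job done as asked, in the order asked, and still so for the second after the job is handed in, while the arm keeps its last pose, push and grip.
It also fails if it takes over 72 s, if anything falls off the work surface, if the arm or the gripper's body presses on something with over 40 N, if the wrist force passes 120 N, or if a joint passes its speed limit or range.

## Working session

There is one attempt and no reset: what is moved stays moved. The work goes in short steps, Python scripts to look and compute and a tool call to move; the robot and the scene stay as the last step left them, time stands still between calls to the robot, and variables do not carry over. Pictures are saved under pics/ and viewed, at most 10 in all, crops included, and the job is handed in when it is done.

Besides the shell and the picture viewer there is one more tool, called after "Request:" as name(argument=value, ...) on one line, values as JSON. step_arm: Moves the arm, as the interface text tells. Its arguments: {"type":"object","properties":{"grip":{"type":"array","items":{"type":"number"}},"offset":{"type":"array","items":{"type":"array","items":{"type":"number"}}},"delta_rot":{"type":"array","items":{"type":"array","items":{"type":"number"}}},"grip_force":{"type":"number"}},"required":["grip","offset","delta_rot"]}

```bash
mkdir -p pics; cat > h.py <<'E'
import numpy as np, cv2
from bench import bot
def ray(c,u,v):
    K=np.array(c["mtx"],float);k1=c["k1"];R=np.array(c["R"]);t=np.array(c["t"])
    p=cv2.undistortPoints(np.array([[[u,v]]],float),K,np.array([k1,0,0,0,0.]))[0,0]
    return -R.T@t, R.T@np.array([p[0],p[1],1.])
def onz(c,u,v,z):
    o,d=ray(c,u,v); return o+d*(z-o[2])/d[2]
def proj(c,X):
    R=np.array(c["R"]);t=np.array(c["t"]);p=R@np.array(X)+t
    a=p[:2]/p[2];a=a*(1+c["k1"]*(a@a));K=np.array(c["mtx"]);return (K@np.array([a[0],a[1],1]))[:2]
def snap(n,f):
    c=bot.get_calibration(n);im=np.array(bot.grab_frame(n));cv2.imwrite("pics/"+f,im[:,:,::-1]);return c,im
E
python3 - <<'E'
from h import *
for n in("top","side"):
    c,im=snap(n,n+"0.png");print(n,np.round(c["mtx"],1).tolist(),c["k1"],np.round(c["R"],3).tolist(),np.round(c["t"],3))
print(bot.observe())
E
```

```text
top [[461.3, 0.0, 319.5], [0.0, 461.3, 236.6], [0.0, 0.0, 1.0]] 0.03820904077096768 [[0.027, -1.0, -0.008], [-0.996, -0.026, -0.081], [0.081, 0.01, -0.997]] [0.153 0.599 1.138]
side [[454.1, 0.0, 317.4], [0.0, 454.1, 247.1], [0.0, 0.0, 1.0]] -0.07568754989276195 [[-0.82, -0.573, 0.009], [-0.387, 0.542, -0.746], [0.422, -0.615, -0.666]] [0.582 0.191 1.264]
{'t': 0.1, 'joints': array([-1.21871516e+00,  9.17726608e-02,  1.23174470e+00, -1.46862965e-05,
        1.81981196e+00, -5.66860581e-02]), 'qd': array([ 0.00194459, -0.00094747, -0.00372412, -0.00105898, -0.00043748,
       -0.00040467]), 'effort': array([ 3.57410812e-03, -4.47855914e+01, -4.07572031e+01,  7.01200264e-02,
        2.84064113e-02, -1.19624628e-04]), 'position': array([ 0.23839648, -0.55031574,  0.22163821]), 'ee_rot': array([ 9.79186272e-01,  2.02961796e-01, -1.34826113e-04, -8.57834970e-04]), 'wrist_force': array([0.79188322, 0.18040688, 0.10811028]), 'moment': array([ 0.07043175, -0.01131816,  0.0485606 ]), 'gripper_force': 0.0, 'gripper_width': 0.08786741480929974}
```

View pics/top0.png

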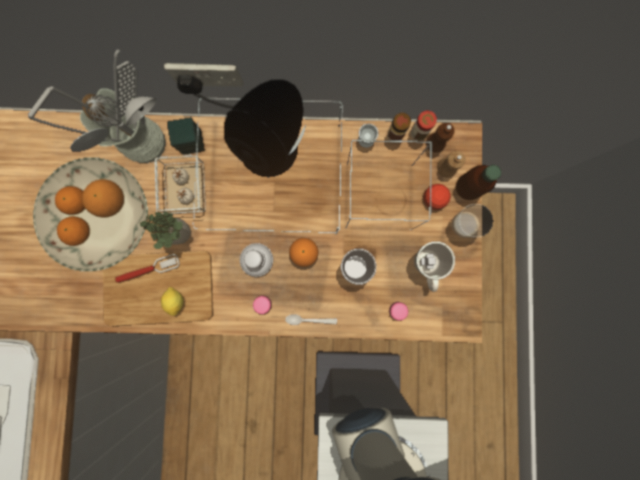

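View pics/side0.png

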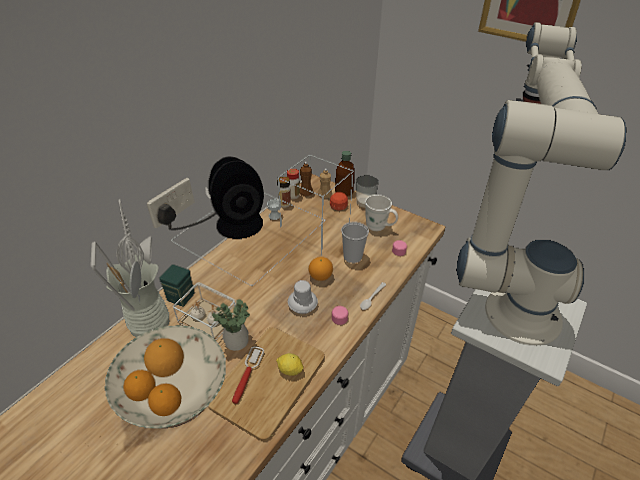

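The top picture shows tin (358,267), mug (435,262) with its handle at (433,285), and strainer with grey cap (256,259). The side picture shows the same at (354,243), (378,212) and (302,295). Candidates for the cap are grey (256,259) and pink (262,305) and (400,312); the grey one on the strainer is the one wanted. Candidates for the tin are (358,267) and the tumbler (466,225); the open steel beaker is the tin. Mug is the only one with a flower pattern and a handle.

```bash
python3 - <<'E'
from h import *
c=bot.get_calibration("top");im=cv2.imread("pics/top0.png")
a=cv2.resize(im[230:305,205:305],None,fx=4,fy=4,interpolation=cv2.INTER_CUBIC)
b=cv2.resize(im[230:305,320:470],None,fx=4,fy=4,interpolation=cv2.INTER_CUBIC)
s=cv2.imread("pics/side0.png");
s1=cv2.resize(s[270:320,275:330],(400,300));s2=cv2.resize(s[185:275,330:410],(400,300))
q=np.hstack([s1,s2[:,:]])
r=np.hstack([a[:, :300],b[:,:500]]);cv2.imwrite("pics/crop.png",np.vstack([r,q]))
for n,u,v,z in[("tin",358,266,.11),("mug",435,261,.099),("handle",433,285,.088),("cap",255,259,.08),("flange",257,261,.017),("orange",304,252,.036),("pink",400,312,.03)]:print(n,onz(c,u,v,z).round(3))
E
```

```text
tin [0.522 0.077 0.11 ]
mug [ 0.539 -0.103  0.099]
handle [ 0.483 -0.102  0.088]
cap [0.533 0.322 0.08 ]
flange [0.53  0.326 0.017]
orange [0.555 0.207 0.036]
pink [ 0.413 -0.035  0.03 ]
```

View pics/crop.png

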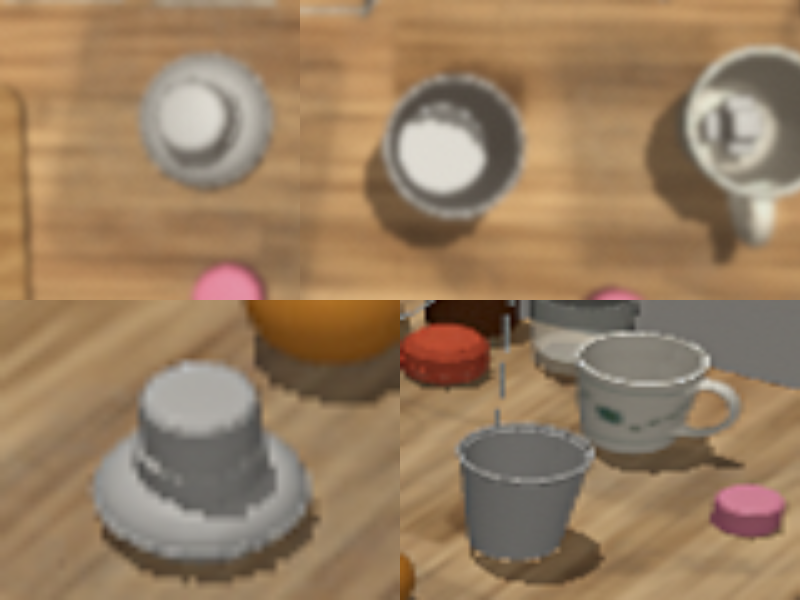

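The crop shows the strainer's flange centred near full-image (256.5,260), the tin's rim near (358.5,266.5), the mug's rim near (435.5,260) with cubes inside and the handle towards the robot at (433.5,285). The choice holds: plain grey cap, the pink ones ignored.

Request:
step_arm(grip=[0,0,0], offset=[[0,0,-0.6],[0,0,-0.6],[0,0,-0.6]], delta_rot=[[0,0,7.8],[0,0,7.8],[0,0,7.8]])

```text
t: 0.48
position: [0.2385, -0.5504, 0.2947]
ee_rot: [1.0, -0.002, -0.0, -0.001]
wrist_force: [0.8, 0.0, 0.1]
gripper_width: 0.0883
gripper_force: 0.0
```

```bash
cat >> h.py <<'E'
import json,os
def rec():
    o=bot.observe()
    with open("log.jsonl","a") as f:f.write(json.dumps([list(o["joints"]),list(o["position"]),list(o["ee_rot"])])+"\n")
    return o
E
python3 -c "
from h import *
print(rec())"
```

```text
{'t': 0.475, 'joints': array([-1.21869983e+00,  1.20147553e-01,  1.07106326e+00,  9.91311680e-06,
        1.95156634e+00,  3.56205968e-01]), 'qd': array([-8.55568405e-04,  1.00166467e-01, -4.55987868e-01, -5.14746497e-04,
        3.52484690e-01,  1.08098023e+00]), 'effort': array([ 1.57631573e-02, -4.56834948e+01, -3.82419991e+01,  6.61874958e-02,
       -4.25105123e-01, -1.44585036e+00]), 'position': array([ 0.23845613, -0.55042772,  0.29471175]), 'ee_rot': array([ 9.99997717e-01, -2.05289253e-03, -2.01071807e-04, -5.57091411e-04]), 'wrist_force': array([0.84608861, 0.01118141, 0.06544793]), 'moment': array([-0.00055318, -0.0325002 , -0.04373251]), 'gripper_force': 0.0, 'gripper_width': 0.08833398724799638}
```

Request:
step_arm(grip=[0,0,0,0,0,0,0,0,0,0,0], offset=[[0.4,-0.95,0],[0.4,-0.95,0],[0.4,-0.95,0],[0.4,-0.95,0],[0.4,-0.95,0],[0.4,-0.95,0],[0.4,-0.95,0],[0.4,-0.95,0],[0.4,-0.95,0],[0.4,-0.95,0],[0.4,-0.95,0]], delta_rot=[[0,0,0],[0,0,0],[0,0,0],[0,-5,0],[0,-5,0],[0,-5,0],[0,-5,0],[0,0,0],[0,0,0],[0,0,0],[0,0,0]])

```text
t: 1.85
position: [0.4099, -0.1312, 0.2638]
ee_rot: [0.985, 0.0, -0.174, -0.0]
wrist_force: [-0.1, -0.2, -0.7]
gripper_width: 0.0878
gripper_force: 0.0
```

```bash
python3 -c "
from h import *
print(rec())
c,im=snap('wrist','w1.png');print(np.array(c['R']).round(2).tolist(),c['t'],c['mtx'],c['k1'])"
```

```text
{'t': 1.85, 'joints': array([-0.30518151, -0.05053909,  1.33872167, -0.12620305,  2.18442567,
        1.20961693]), 'qd': array([ 0.60132853,  0.07428671,  0.00867056,  0.24050321, -0.00077564,
        0.70873276]), 'effort': array([ -2.93363169, -37.80755997, -38.89551759,  -0.78490946,
         1.72321714,  -0.95369942]), 'position': array([ 0.40989986, -0.13117157,  0.26381761]), 'ee_rot': array([ 9.84750847e-01,  2.46410178e-04, -1.73970413e-01, -6.74633321e-05]), 'wrist_force': array([-0.09151689, -0.17371833, -0.66484017]), 'moment': array([ 0.02308595, -0.14040158,  0.00432205]), 'gripper_force': 0.0, 'gripper_width': 0.08784986338879862}
[[-0.0, -1.0, 0.0], [-0.79, 0.0, 0.61], [-0.61, -0.0, -0.79]] [-0.12986185  0.19465138  0.63745493] [[379.20681859   0.         318.17076762]
 [  0.         379.20681859 238.86597477]
 [  0.           0.           1.        ]] -0.02317589864180406
```

View pics/w1.png

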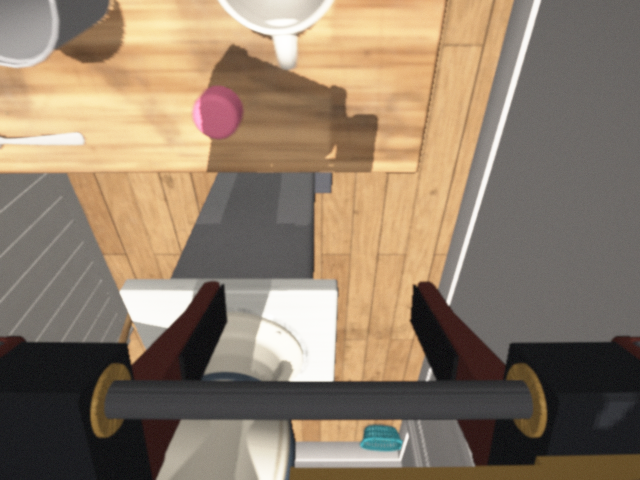

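The wrist picture shows the mug's rim bottom edge near (280,30), the handle ending at (287,62), and a pink cap at (218,112). I'll fit the arm's geometry from the recorded poses to find out which pitches are reachable.

```bash
cat > kin.py <<'E'
import numpy as np, json
from scipy.spatial.transform import Rotation as Ro
from scipy.optimize import least_squares
LO=np.array([-2.87,-.86,.17,-1.51,.06,-2.65]);HI=np.array([2.87,2.18,2.46,4.65,2.69,2.65])
def fk(j,p):
    d1,off,a2,d4,L,a3=p
    R1=Ro.from_euler('z',j[0]);R2=R1*Ro.from_euler('y',j[1]);R3=R2*Ro.from_euler('y',j[2]);R5=R3*Ro.from_euler('z',j[3])*Ro.from_euler('y',j[4]);R6=R5*Ro.from_euler('z',j[5])
    w=R1.apply([0,off,d1])+R2.apply([0,0,a2])+R3.apply([a3,0,d4])
    return w+R6.apply([0,0,L]),R6,w
def ik(pos,R,p,seeds=40,q0=None):
    best=[]
    rng=np.random.default_rng(0)
    S=[q0] if q0 is not None else [rng.uniform(LO,HI) for _ in range(seeds)]
    for s in S:
        def f(j):
            x,r,w=fk(j,p);return np.r_[(x-pos)*5,(R.inv()*r).as_rotvec()]
        o=least_squares(f,np.clip(s,LO+1e-3,HI-1e-3),bounds=(LO,HI),max_nfev=60)
        if o.cost<1e-8 and not any(np.allclose(o.x,b,atol=.02) for b in best):best.append(o.x)
    return best
def Rt(pitch,yaw=0):
    "tool dir pitched forward from down by pitch deg (90=horizontal), heading yaw deg; tool y horizontal"
    base=Ro.from_matrix([[1,0,0],[0,-1,0],[0,0,-1]])
    return Ro.from_euler('z',yaw,degrees=True)*Ro.from_euler('y',-pitch,degrees=True)*base
E
python3 - <<'E'
from h import *
from kin import *
D=[json.loads(l) for l in open("log.jsonl")]
D.append([[-1.21871516e+00,9.17726608e-02,1.23174470e+00,-1.46862965e-05,1.81981196,-5.66860581e-02],[.23839648,-.55031574,.22163821],[.979186272,.202961796,-1.348e-4,-8.5783e-4]])
for j,x,q in D:
    print((fk(j,[0]*6)[1].inv()*Ro.from_quat(q)).as_rotvec(degrees=True).round(1))
f=lambda p:np.concatenate([fk(j,p)[0]-x for j,x,q in D])
o=least_squares(f,[.15,.03,.5,.5,.35,0]);print(o.x.round(4),np.abs(o.fun).max())
o2=least_squares(lambda p:f(np.r_[p,0]),[.15,.03,.5,.5,.35]);print(o2.x.round(4),np.abs(o2.fun).max())
E
```

```text
[-0.  0. 90.]
[-0.  0. 90.]
[-0.  0. 90.]
[0.1572 0.034  0.3726 0.5585 0.3493 0.0969] 4.456407853847821e-09
[-0.0844  0.0327  0.4794  0.5784  0.3117] 0.005551635574646663
```

Request:
step_arm(grip=[0,0,0,0,0,0], offset=[[0,0,-0.3],[0,0,-0.3],[0,0,0],[0,0,0],[0,0,0],[0,0,0]], delta_rot=[[0,10,0],[0,10,0],[0,10,0],[0,10,0],[0,0,0],[0,0,0]])

```text
t: 2.65
position: [0.4158, -0.1328, 0.2877]
ee_rot: [0.985, -0.0, 0.173, 0.0]
wrist_force: [1.1, 0.1, 0.3]
gripper_width: 0.0877
gripper_force: 0.0
```

```bash
python3 -c "
from h import *
rec()"
```

Request:
step_arm(grip=[0,0,0,0,0,0], offset=[[0,0,0],[0,0,0],[0,0,0],[0,0,0],[0,0,0],[0,0,0]], delta_rot=[[0,10,0],[0,10,0],[0,10,0],[0,10,0],[0,0,0],[0,0,0]])

```text
t: 3.4
position: [0.4797, -0.1889, 0.3074]
ee_rot: [0.88, 0.01, 0.475, -0.026]
wrist_force: [0.2, -0.2, 1.3]
gripper_width: 0.0877
gripper_force: 0.0
```

```bash
cat > fit.py <<'E'
from h import *
from kin import *
rec()
D=[json.loads(l) for l in open("log.jsonl")]
D.append([[-1.21871516e+00,9.17726608e-02,1.23174470e+00,-1.46862965e-05,1.81981196,-5.66860581e-02],[.23839648,-.55031574,.22163821],[.979186272,.202961796,-1.348e-4,-8.5783e-4]])
f=lambda p:np.concatenate([fk(j,p)[0]-x for j,x,q in D])
o=least_squares(f,[.15,.03,.5,.5,.35,0]);print(o.x.round(4),np.abs(o.fun).max())
np.save("p.npy",o.x)
j,x,q=D[-2];print(np.round(j,3),np.round(x,3),(Rt(0).inv()*Ro.from_quat(q)).as_rotvec(degrees=True).round(1))
E
python3 fit.py
```

```text
[0.1572 0.034  0.3726 0.5585 0.3493 0.0969] 5.638095323945436e-09
[-0.958 -0.852  2.08   0.824  1.342  0.642] [ 0.48  -0.189  0.307] [ 3.1 56.7 -1.2]
```

```bash
cat > search.py <<'E'
from kin import *
P=np.load("p.npy")
tin=np.array([.522,.077,.11]);mug=np.array([.541,-.104,0.])
z=np.array([0,0,1.])
def pour(psi,p,T,near=.015,clr=.02):
    h=np.array([np.cos(psi),np.sin(psi),0]);t=np.radians(T)
    lip=tin-near*h+clr*z
    c,s=np.cos(t),np.sin(t)
    g=lip-.109*(c*h-s*z)-.043*(s*h+c*z)
    R=Rt(p-T,np.degrees(psi)); return g,R
def tcp(g,R):return g+.019*R.apply([0,0,1])
if __name__=="__main__":
  for p in (0,15,30,40,50):
    g=mug+[-.065,0,.056];R=Rt(p,0)
    S=ik(tcp(g,R),R,P,seeds=25)
    print("p",p,[np.round(s,2).tolist() for s in S])
    for psi in range(-180,180,30):
        out=[]
        for T in (70,115):
            gg,RR=pour(np.radians(psi),p,T)
            X=ik(tcp(gg,RR),RR,P,seeds=12);out.append(len(X))
            if T==115 and X: out.append([(np.round(x,1).tolist(),fk(x,P)[2].round(2).tolist()) for x in X])
        if len(out)==3:print("  ",psi,out)
E
time python3 search.py
```

```text
p 0 []
   -120 [1, 1, [([-0.5, 0.1, 2.1, 1.9, 1.8, -2.2], [0.38, -0.18, 0.11])]]
   -90 [1, 1, [([-0.5, 0.4, 1.7, 1.7, 2.2, -2.0], [0.52, -0.21, 0.11])]]
   -60 [1, 1, [([-0.3, 0.7, 1.4, 1.7, 2.5, -1.8], [0.67, -0.18, 0.11])]]
   60 [1, 1, [([0.4, 0.8, 1.2, 4.5, 2.6, 1.6], [0.67, 0.33, 0.11])]]
   90 [1, 1, [([0.6, 0.6, 1.5, 4.6, 2.3, 1.9], [0.52, 0.37, 0.11])]]
   120 [1, 1, [([0.7, 0.3, 1.9, 4.4, 1.9, 2.1], [0.38, 0.33, 0.11])]]
   150 [1, 1, [([0.6, -0.1, 2.3, 4.1, 1.5, 2.4], [0.27, 0.22, 0.11])]]
p 15 []
   -120 [1, 1, [([-0.6, -0.1, 2.2, 1.7, 1.7, -2.0], [0.36, -0.2, 0.19])]]
   -90 [1, 1, [([-0.5, 0.3, 1.7, 1.5, 2.1, -2.0], [0.52, -0.24, 0.19])]]
   -60 [1, 1, [([-0.3, 0.6, 1.3, 1.4, 2.4, -1.9], [0.68, -0.2, 0.19])]]
   60 [1, 1, [([0.4, 0.7, 1.1, -1.5, 2.5, 1.8], [0.68, 0.35, 0.19])]]
   120 [1, 1, [([0.7, 0.1, 1.9, 4.6, 1.8, 2.0], [0.36, 0.35, 0.19])]]
   150 [1, 1, [([0.7, -0.4, 2.3, 4.4, 1.3, 2.1], [0.25, 0.24, 0.19])]]
p 30 []
   -120 [1, 1, [([-0.6, -0.3, 2.1, 1.5, 1.6, -1.8], [0.36, -0.2, 0.28])]]
   -90 [1, 1, [([-0.5, 0.2, 1.7, 1.3, 2.0, -1.9], [0.52, -0.24, 0.28])]]
 
[... 903 characters left out ...]
]
p 50 []
   -120 [1, 1, [([-0.5, -0.4, 2.0, 1.1, 1.6, -1.6], [0.38, -0.18, 0.39])]]
   -90 [1, 1, [([-0.5, 0.0, 1.6, 1.1, 1.9, -1.9], [0.52, -0.21, 0.39])]]
   -60 [1, 1, [([-0.3, 0.4, 1.2, 0.9, 2.3, -2.0], [0.67, -0.18, 0.39])]]
   -30 [1, 1, [([-0.1, 0.6, 0.9, 0.7, 2.6, -2.3], [0.77, -0.07, 0.39])]]
   30 [0, 1, [([0.2, 0.7, 0.8, -0.6, 2.7, 2.4], [0.77, 0.22, 0.39])]]
   60 [1, 1, [([0.4, 0.5, 1.0, -0.9, 2.4, 2.1], [0.67, 0.33, 0.39])]]
   90 [1, 1, [([0.6, 0.2, 1.4, -1.0, 2.0, 1.9], [0.52, 0.37, 0.39])]]
   120 [1, 1, [([0.7, -0.1, 1.8, -1.1, 1.7, 1.7], [0.38, 0.33, 0.39])]]
   150 [1, 1, [([0.6, -0.6, 2.1, -1.1, 1.2, 1.3], [0.27, 0.22, 0.39])]]
real	0m17.679s
user	0m18.148s
sys	0m0.050s
```

```bash
sed -i "s/R6=R5\*Ro.from_euler('z',j\[5\])/R6=R5*Ro.from_euler('z',j[5]+np.pi\/2)/" kin.py
cat > s2.py <<'E'
from search import *
FL=Ro.from_euler('z',180,degrees=True)
for fl in (0,1):
 F=FL if fl else Ro.identity()
 for p in (0,15,25,35,45):
  g=mug+[-.065,0,.056];R=Rt(p,0)*F
  S=ik(tcp(g,R),R,P,seeds=25)
  print("flip",fl,"p",p,[np.round(s,2).tolist() for s in S])
  for s in S:
   for psi in range(-150,181,30):
    # path: lift, then interpolate to upright-at-psi pour station, then tilt
    q=s;ok=True;h=np.array([np.cos(np.radians(psi)),np.sin(np.radians(psi)),0])
    pts=[(g+k*.05*z,0,0) for k in(1,2,3)]
    g1=pour(np.radians(psi),p,30,clr=.06)[0]
    n=12
    pts+=[((g+.15*z)*(1-k/n)+g1*k/n,psi*k/n,30*k/n) for k in range(1,n+1)]
    for T in range(40,126,10): pts.append((pour(np.radians(psi),p,T,clr=.03)[0],psi,T))
    why=None
    for i,(gg,y,T) in enumerate(pts):
        RR=Rt(p-T,y)*F
        X=ik(tcp(gg,RR),RR,P,q0=q)
        if not X or np.abs(X[0]-q).max()>1.2: why=i;break
        q=X[0]
    if why is None or why>20: print("   psi",psi,why,len(pts),np.round(q,2).tolist(),fk(q,P)[2].round(2))
E
python3 s2.py
```

```text
flip 0 p 0 [[-0.28, -0.17, 1.82, -0.0, 1.5, 1.29]]
   psi 60 22 24 [0.41, 0.67, 1.19, -1.47, 2.51, 0.25] [0.67 0.33 0.2 ]
   psi 90 21 24 [0.54, 0.34, 1.54, -1.39, 2.08, 0.35] [0.52 0.35 0.25]
flip 0 p 15 [[-0.34, -0.42, 2.03, 0.09, 1.28, 1.21]]
   psi -30 21 24 [-0.12, 0.56, 1.08, 0.87, 2.62, 2.48] [ 0.75 -0.05  0.33]
   psi 60 23 24 [0.43, 0.69, 1.1, -1.41, 2.52, 0.26] [0.68 0.35 0.23]
   psi 90 23 24 [0.59, 0.42, 1.48, -1.46, 2.15, 0.33] [0.52 0.39 0.23]
   psi 120 22 24 [0.65, -0.03, 1.88, -1.45, 1.67, 0.29] [0.38 0.33 0.28]
   psi 150 21 24 [0.52, -0.53, 2.19, -1.32, 1.04, -0.06] [0.3  0.21 0.33]
flip 0 p 25 [[-0.4, -0.58, 2.18, 0.18, 1.14, 1.13]]
   psi -30 22 24 [-0.13, 0.61, 1.01, 0.89, 2.64, 2.51] [ 0.77 -0.06  0.34]
   psi 30 21 24 [0.22, 0.55, 1.0, -0.59, 2.63, 0.91] [0.73 0.2  0.39]
   psi 60 None 24 [0.44, 0.73, 1.04, -1.43, 2.53, 0.23] [0.69 0.36 0.23]
   psi 90 None 24 [0.61, 0.45, 1.44, -1.45, 2.18, 0.33] [0.52 0.41 0.23]
   psi 120 23 24 [0.69, -0.02, 1.87, -1.44, 1.71, 0.29] [0.37 0.35 0.29]
   psi 150 22 24 [0.57, -0.56, 2.2, -1.31, 1.09, -0.07] [0.28 0.22 0.34]
  
[... 1922 characters left out ...]
9, 2.64, -0.63] [ 0.77 -0.06  0.34]
   psi 30 21 24 [0.22, 0.55, 1.0, -0.59, 2.63, -2.23] [0.73 0.2  0.39]
flip 1 p 35 [[-0.46, -0.75, 2.33, 0.3, 1.02, -2.12]]
   psi -150 22 24 [-0.29, -0.8, 2.24, 0.92, 0.98, 0.51] [ 0.3  -0.05  0.39]
   psi -120 None 24 [-0.61, -0.29, 2.1, 1.46, 1.64, -0.25] [ 0.36 -0.21  0.28]
   psi -90 None 24 [-0.51, 0.18, 1.66, 1.33, 2.04, -0.34] [ 0.52 -0.25  0.28]
   psi -60 None 24 [-0.34, 0.52, 1.23, 1.24, 2.39, -0.37] [ 0.69 -0.21  0.28]
   psi -30 23 24 [-0.14, 0.66, 0.93, 0.92, 2.67, -0.6] [ 0.78 -0.07  0.34]
   psi 0 21 24 [0.06, 0.48, 1.0, 0.1, 2.61, -1.46] [0.73 0.08 0.44]
   psi 30 22 24 [0.23, 0.61, 0.91, -0.61, 2.66, -2.26] [0.75 0.21 0.39]
flip 1 p 45 []
```

```bash
cat > plan.py <<'E'
from search import *
def rows(o,pos,R,n,cut=12):
    "interp from state (x,R0) to target; per-row offset (units) and rotvec deg in tool frame"
    x0,R0=o;d=(R0.inv()*R).as_rotvec();out=[]
    dr=Ro.from_rotvec(d/n);Rk=R0
    for k in range(n):
        out.append(((Rk.inv().apply((pos-x0)/n)/.04).round(3).tolist()));Rk=Rk*dr
    return out,np.degrees(d/n).round(2).tolist()
def check(seq,q):
    "seq of (pos,R): joint path feasibility"
    for i,(x,R) in enumerate(seq):
        X=ik(x,R,P,q0=q)
        if not X: return i,q
        q=X[0]
    return None,q
def state():
    from bench import bot
    o=bot.observe();return o["position"],Ro.from_quat(o["ee_rot"]),o["joints"]
E
python3 - <<'E'
from plan import *
x,R0,q=state()
for p in(25,30):
  R=Rt(p,0);g=mug+[-.065,0,.056]
  for dz in(.15,.12):
    t=tcp(g+[0,0,dz],R);n=10
    d=(R0.inv()*R).as_rotvec()
    r,qq=check([(x+(t-x)*k/n,R0*Ro.from_rotvec(d*k/n)) for k in range(1,n+1)],q);print(p,dz,r,qq.round(2))
    print(check([(tcp(g+[0,0,dz*(1-k/6)],R),R) for k in range(1,7)],qq),t.round(3))
    if dz==.15 and p==30:print(rows((x,R0),t,R,6))
E
```

```text
25 0.15 None [-0.4  -0.61  1.94  0.17  1.42  1.18]
(None, array([-0.39655725, -0.58267481,  2.18224045,  0.18045709,  1.14205055,
        1.13237748])) [ 0.484 -0.104  0.189]
25 0.12 None [-0.4  -0.62  1.99  0.17  1.37  1.17]
(None, array([-0.39655725, -0.58267481,  2.18224045,  0.18045709,  1.14205055,
        1.13237748])) [ 0.484 -0.104  0.159]
30 0.15 None [-0.43 -0.7   2.01  0.21  1.35  1.15]
(None, array([-0.42680102, -0.66695315,  2.25742493,  0.23700509,  1.07912763,
        1.08207861])) [ 0.486 -0.104  0.19 ]
([[-0.4, -0.335, 0.309], [-0.375, -0.337, 0.336], [-0.348, -0.34, 0.361], [-0.32, -0.343, 0.383], [-0.289, -0.346, 0.404], [-0.258, -0.35, 0.422]], [-0.53, -4.46, 0.06])
30 0.12 None [-0.43 -0.7   2.06  0.22  1.3   1.14]
(None, array([-0.42680102, -0.66695315,  2.25742493,  0.23700509,  1.07912763,
        1.08207861])) [ 0.486 -0.104  0.16 ]
```

Request:
step_arm(grip=[80,80,80,80,80,80,80,80], offset=[[-0.4,-0.335,0.31],[-0.375,-0.335,0.335],[-0.35,-0.34,0.36],[-0.32,-0.345,0.385],[-0.29,-0.345,0.405],[-0.26,-0.35,0.42],[0,0,0],[0,0,0]], delta_rot=[[-0.53,-4.46,0.06],[-0.53,-4.46,0.06],[-0.53,-4.46,0.06],[-0.53,-4.46,0.06],[-0.53,-4.46,0.06],[-0.53,-4.46,0.06],[0,0,0],[0,0,0]])

```text
t: 4.4
position: [0.4862, -0.1039, 0.1908]
ee_rot: [0.965, 0.001, 0.261, 0.001]
wrist_force: [-0.1, 0.6, 0.4]
gripper_width: 0.0605
gripper_force: 0.0
```

```bash
python3 -c "
from h import *
from plan import *
x,R,q=state();print(x.round(4),(Rt(0).inv()*R).as_rotvec(degrees=True).round(2),q.round(2),bot.observe()['gripper_width'])
c,im=snap('wrist','w2.png')
for z in(.056,.088,.099):print(proj(c,[.476,-.104,z]),proj(c,[.541,-.104,z]))
json.dump({k:np.array(v).tolist() for k,v in c.items()},open('w2.json','w'))"
```

```text
[ 0.4862 -0.1039  0.1908] [-0.09 30.29 -0.06] [-0.43 -0.7   2.01  0.21  1.35  1.15] 0.060546640301076225
[319.24935903 324.08327424] [319.18169659 246.00846892]
[319.48799787 323.92803771] [319.40140006 237.50846187]
[319.58292026 323.86628929] [319.48817132 234.15111132]
```

View pics/w2.png

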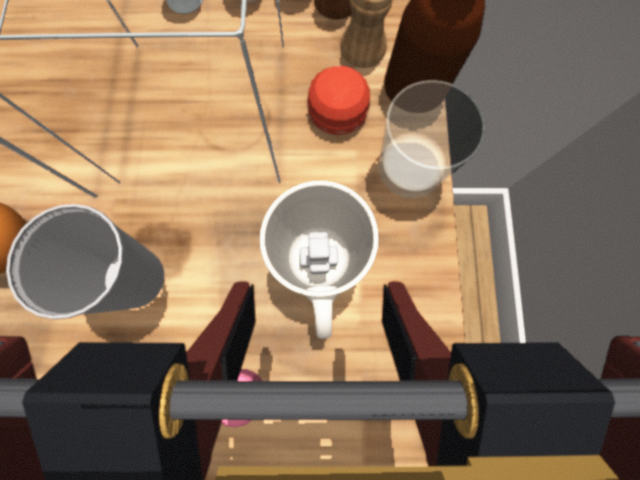

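The wrist picture shows the mug's rim centred near (319.5,239), the handle running from (319,292) to (324,338), cubes inside at (319,252), and the tin's rim centred near (65,262).

```bash
python3 - <<'E'
from h import *
c=json.load(open('w2.json'));im=cv2.imread('pics/w2.png')
print("rim c",onz(c,319.5,239,.099),"rim near",onz(c,319.5,295,.099),"far",onz(c,319.5,183,.099), "L/R",onz(c,261,239,.099),onz(c,378,239,.099))
for u,v,z in((320,300,.085),(322,315,.085),(324,338,.06)):print("h",onz(c,u,v,z).round(4))
print("tin",onz(c,65,262,.11),onz(c,8,262,.11),onz(c,122,262,.11),onz(c,65,206,.11),onz(c,65,318,.11))
g=im[296:340,300:350].astype(int).min(2)
for r in range(0,44,6):
    k=np.where(g[r]>165)[0];print(296+r,k.min()+300 if len(k) else 0,k.max()+300 if len(k) else 0)
E
```

```text
rim c [ 0.53731102 -0.1040049   0.099     ] rim near [ 0.49619863 -0.1039622   0.099     ] far [ 0.58129775 -0.10405161  0.099     ] L/R [ 0.53729606 -0.06073738  0.099     ] [ 0.53732588 -0.14731251  0.099     ]
h [ 0.4936 -0.1044  0.085 ]
h [ 0.4825 -0.1059  0.085 ]
h [ 0.4651 -0.1078  0.06  ]
tin [0.51807665 0.07580273 0.11      ] [0.51797773 0.11716241 0.11      ] [0.51815482 0.03501945 0.11      ] [0.55947218 0.08202381 0.11      ] [0.4793224 0.0701633 0.11     ]
296 311 330
302 313 331
308 314 331
314 315 349
320 316 331
326 317 331
332 319 330
338 0 0
```

```bash
sed -i 's/^tin=.*/tin=np.array([.520,.076,.11]);mug=np.array([.539,-.104,0.])/' search.py; python3 - <<'E'
from plan import *
x,R0,q=state();R=Rt(30,3);g=np.array([.474,-.107,.056]);t=tcp(g,R);up=t+[0,0,.08]
print(rows((x,R0),up,R,2),rows((up,R),t,R,5))
E
```

```text
([[-0.476, 0.024, 0.753], [-0.475, 0.024, 0.754]], [0.81, -0.15, -1.29]) ([[-0.2, -0.0, 0.346], [-0.2, -0.0, 0.346], [-0.2, -0.0, 0.346], [-0.2, -0.0, 0.346], [-0.2, -0.0, 0.346]], [0.0, 0.0, 0.0])
```

Request:
step_arm(grip=[80,80,80,80,80,80,80,200,230,255,255,255], grip_force=60, offset=[[-0.475,0.025,0.755],[-0.475,0.025,0.755],[-0.2,0,0.346],[-0.2,0,0.346],[-0.2,0,0.346],[-0.2,0,0.346],[-0.2,0,0.346],[0,0,0],[0,0,0],[0,0,0],[0,0,0],[0,0,0]], delta_rot=[[0.8,-0.15,-1.3],[0.8,-0.15,-1.3],[0,0,0],[0,0,0],[0,0,0],[0,0,0],[0,0,0],[0,0,0],[0,0,0],[0,0,0],[0,0,0],[0,0,0]])

```text
t: 5.95
position: [0.4831, -0.1065, 0.0384]
ee_rot: [0.966, 0.025, 0.258, -0.007]
wrist_force: [0.4, -0.1, -0.2]
gripper_width: 0.0137
gripper_force: 0.2
```

Request:
step_arm(grip=[255,255,255,255,255,255], offset=[[0,0,0],[0,0,0],[0.1,0,-0.173],[0.2,0,-0.346],[0.2,0,-0.346],[0,0,0]], delta_rot=[[0,0,0],[0,0,0],[0,0,0],[0,0,0],[0,0,0],[0,0,0]])

```text
t: 6.7
position: [0.484, -0.1069, 0.0809]
ee_rot: [0.965, 0.025, 0.26, -0.006]
wrist_force: [-0.1, 0.4, -3.0]
gripper_width: 0.0119
gripper_force: 60.0
```

```bash
python3 - <<'E'
from h import *
from plan import *
x,R,q=state();o=bot.observe();print(x.round(4),(Rt(0).inv()*R).as_rotvec(degrees=True).round(2),q.round(2),o['gripper_width'],o['gripper_force'],o['wrist_force'],o['moment'])
c,im=snap('wrist','w3.png');c2,im2=snap('side','s3.png')
b=cv2.resize(im2[150:290,300:440],(480,480))
cv2.imwrite('pics/c3.png',np.hstack([cv2.resize(im,(320,240)).repeat(2,0),b[:480]])[:,:,::-1])
E
```

```text
[ 0.484  -0.1069  0.0809] [ 0.71 30.09 -2.93] [-0.46 -0.68  2.19  0.27  1.18  1.01] 0.011936239746451362 59.97775763069512 [-0.05691927  0.35344195 -2.99645428] [-0.03204734  0.5956527  -0.01909714]
```

View pics/c3.png

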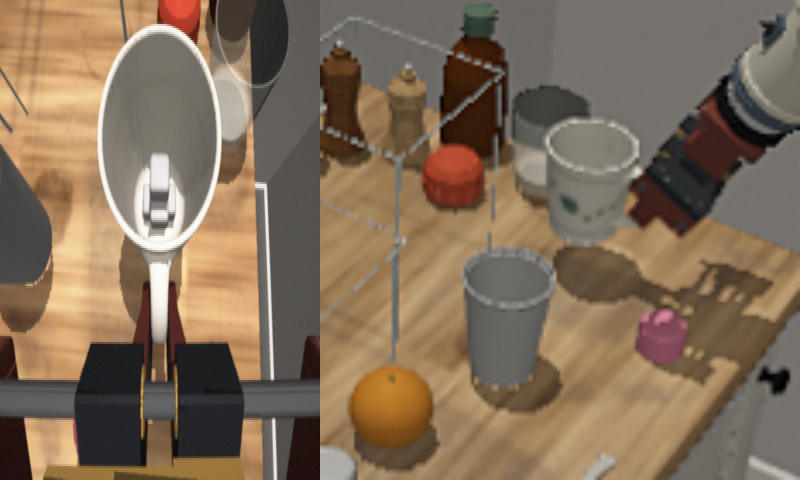

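The mug is held and lifted upright with its cubes inside (about 3 N). The wrist half shows the handle between the pads at (160,300); the side half shows the mug clear of the table at (590,180).

```bash
cat > pplan.py <<'E'
from plan import *
PSI=105
def wp(T,near,clr,p=30,psi=PSI):
    g,R=pour(np.radians(psi),p,T,near,clr);return tcp(g,R),R
E
python3 - <<'E'
from pplan import *
x,R0,q=state()
g0=x-.019*R0.apply([0,0,1]);print(g0)
for psi in(90,105,115):
  seq=[];gl=g0+[0,0,.12]
  seq+=[(tcp(g0+[0,0,.04*k],Rt(30,3)),Rt(30,3)) for k in(1,2,3)]
  g1=pour(np.radians(psi),30,0,.05,.12)[0]
  n=12;seq+=[(tcp(gl+(g1-gl)*k/n,Rt(30,3+(psi-3)*k/n)),Rt(30,3+(psi-3)*k/n)) for k in range(1,n+1)]
  for T in range(5,126,5):
    seq.append(wp(T,np.interp(T,[0,60],[.05,.018]),np.interp(T,[0,30,60,80,95],[.12,.09,.055,.035,.02]),psi=psi))
  r,qq=check(seq,q);print(psi,r,len(seq),qq.round(2))
  if psi==105:
    a=[(x,R0)]+seq
    for i in range(15):
        o,d=rows(a[i],a[i+1][0],a[i+1][1],1);print(i,np.round(o[0],2).tolist(),np.round(d,1).tolist())
E
```

```text
[ 0.47356322 -0.10694068  0.09468967]
90 None 40 [ 0.62  0.47  1.44 -1.44  2.19  0.35]
105 None 40 [ 0.69  0.29  1.66 -1.49  2.    0.38]
0 [0.5, -0.0, -0.87] [-0.0, 0.1, -0.0]
1 [0.5, 0.0, -0.87] [0.0, 0.0, 0.0]
2 [0.5, 0.0, -0.87] [0.0, 0.0, 0.0]
3 [0.13, -0.09, 0.14] [4.2, 0.0, -7.4]
4 [0.13, -0.06, 0.14] [4.2, 0.0, -7.4]
5 [0.14, -0.03, 0.14] [4.2, 0.0, -7.4]
6 [0.13, -0.0, 0.14] [4.2, -0.0, -7.4]
7 [0.13, 0.03, 0.14] [4.2, -0.0, -7.4]
8 [0.12, 0.05, 0.13] [4.2, 0.0, -7.4]
9 [0.1, 0.08, 0.13] [4.2, -0.0, -7.4]
10 [0.09, 0.1, 0.12] [4.2, 0.0, -7.4]
11 [0.07, 0.12, 0.11] [4.2, 0.0, -7.4]
12 [0.05, 0.13, 0.1] [4.2, -0.0, -7.4]
13 [0.03, 0.14, 0.08] [4.2, 0.0, -7.4]
14 [0.0, 0.15, 0.07] [4.2, 0.0, -7.4]
115 39 40 [ 0.71  0.11  1.81 -1.47  1.83  0.36]
```

Request:
step_arm(grip=[255,255,255,255,255,255,255], offset=[[0.25,0,-0.435],[0.5,0,-0.87],[0.5,0,-0.87],[0.25,0,-0.435],[0.13,-0.09,0.14],[0.13,-0.06,0.14],[0.14,-0.03,0.14]], delta_rot=[[0,0,0],[0,0,0],[0,0,0],[2,0,-3.5],[4.05,0,-7],[4.05,0,-7],[4.05,0,-7]])

```text
t: 7.68
position: [0.5031, -0.094, 0.1931]
ee_rot: [0.93, 0.262, 0.249, -0.07]
wrist_force: [0.1, 0.9, -3.4]
gripper_width: 0.012
gripper_force: 60.0
```

Request:
step_arm(grip=[255,255,255,255,255,255,255,255,255,255], offset=[[0.13,0,0.14],[0.13,0.03,0.14],[0.12,0.05,0.13],[0.1,0.08,0.13],[0.09,0.1,0.12],[0.07,0.12,0.11],[0.05,0.13,0.1],[0.03,0.14,0.08],[0,0.15,0.07],[0,0,0]], delta_rot=[[4.05,0,-7],[4.05,0,-7],[4.05,0,-7],[4.05,0,-7],[4.05,0,-7],[4.05,0,-7],[4.05,0,-7],[4.05,0,-7],[2,0,-3.5],[0,0,0]])

```text
t: 8.93
position: [0.5579, -0.0662, 0.1707]
ee_rot: [0.621, 0.74, 0.166, -0.199]
wrist_force: [-0.4, -0.2, -2.4]
gripper_width: 0.0116
gripper_force: 60.0
```

```bash
cat > tilt.py <<'E'
import sys
from pplan import *
Ts=[float(a) for a in sys.argv[2:]];psi=float(sys.argv[1])
x,R0,q=state();print(x.round(4),R0.apply([0,0,1]).round(3),R0.apply([0,1,0]).round(3),q.round(2))
a=[(x,R0)]
for T in Ts:a.append(wp(T,np.interp(T,[0,60],[.05,.018]),np.interp(T,[0,30,60,80,95],[.12,.09,.055,.035,.018]),psi=psi))
print(check(a[1:],q))
for i in range(len(Ts)):
    o,d=rows(a[i],a[i+1][0],a[i+1][1],1);print(np.round(o[0],2).tolist(),np.round(d,1).tolist())
E
python3 tilt.py 100 0 8 16 24 32 40 48 56 64 72 80 86
```

```text
[ 0.5579 -0.0662  0.1707] [-0.089  0.493 -0.866] [ 0.985  0.173 -0.002] [-0.44  0.19  1.3   0.45  1.94 -0.51]
(None, array([ 4.60546379e-01, -5.60630113e-04,  1.57895195e+00, -9.56533464e-01,
        1.80250668e+00,  1.69370361e-01]))
[-0.06, -0.32, -0.03] [-0.1, -0.0, -0.1]
[0.02, 0.0, -0.18] [0.0, -8.0, -0.0]
[0.05, -0.0, -0.18] [-0.0, -8.0, 0.0]
[0.08, 0.0, -0.18] [0.0, -8.0, 0.0]
[0.11, -0.0, -0.18] [0.0, -8.0, 0.0]
[0.14, 0.0, -0.17] [0.0, -8.0, -0.0]
[0.17, -0.0, -0.19] [0.0, -8.0, 0.0]
[0.2, 0.0, -0.22] [0.0, -8.0, -0.0]
[0.16, -0.0, -0.23] [0.0, -8.0, 0.0]
[0.13, -0.0, -0.24] [-0.0, -8.0, -0.0]
[0.16, 0.0, -0.26] [0.0, -8.0, -0.0]
[0.14, 0.0, -0.19] [0.0, -6.0, 0.0]
```

Request:
step_arm(grip=[255,255,255,255,255,255,255,255,255,255,255,255], offset=[[-0.06,-0.32,-0.03],[0.02,0,-0.18],[0.05,0,-0.18],[0.08,0,-0.18],[0.11,0,-0.18],[0.14,0,-0.17],[0.17,0,-0.19],[0.2,0,-0.22],[0.16,0,-0.23],[0.13,0,-0.24],[0.16,0,-0.26],[0.14,0,-0.19]], delta_rot=[[0,0,0],[0,-8,0],[0,-8,0],[0,-8,0],[0,-8,0],[0,-8,0],[0,-8,0],[0,-8,0],[0,-8,0],[0,-8,0],[0,-8,0],[0,-6,0]])

```text
t: 10.42
position: [0.5321, -0.006, 0.2337]
ee_rot: [0.568, 0.676, -0.302, 0.359]
wrist_force: [0.2, -0.4, -4.0]
gripper_width: 0.0119
gripper_force: 60.0
```

Request:
step_arm(grip=[255,255], offset=[[0,0,0],[0,0,0]], delta_rot=[[0,0,0],[0,0,0]])

```text
t: 10.68
position: [0.5331, -0.0069, 0.2342]
ee_rot: [0.569, 0.677, -0.301, 0.358]
wrist_force: [0.7, -0.3, -2.9]
gripper_width: 0.0117
gripper_force: 60.0
```

```bash
python3 tilt.py 100 86 89 92 95 98 101 103 105 107 109 111; python3 - <<'E'
from h import *
c,im=snap('side','s4.png');c2,im2=snap('top','t4.png')
b=cv2.resize(im[150:290,300:440],(400,400));d=cv2.resize(im2[200:340,300:440],(400,400))
cv2.imwrite('pics/c4.png',np.hstack([b,d])[:,:,::-1])
E
```

```text
[ 0.5331 -0.0069  0.2342] [ 0.142 -0.814 -0.563] [ 0.985  0.172 -0.001] [ 0.46 -0.    1.58 -0.95  1.81  0.17]
(None, array([ 0.62488846,  0.21468277,  1.59134385, -1.29429785,  1.96235218,
        0.32645432]))
[0.01, 0.04, 0.02] [-0.1, -0.2, -0.0]
[0.07, 0.0, -0.1] [0.0, -3.0, 0.0]
[0.08, 0.0, -0.11] [0.0, -3.0, 0.0]
[0.08, -0.0, -0.11] [-0.0, -3.0, 0.0]
[0.0, -0.0, -0.15] [-0.0, -3.0, -0.0]
[0.0, 0.0, -0.15] [0.0, -3.0, 0.0]
[0.0, 0.0, -0.1] [0.0, -2.0, -0.0]
[0.0, 0.0, -0.1] [0.0, -2.0, 0.0]
[0.0, -0.0, -0.1] [0.0, -2.0, 0.0]
[0.0, -0.0, -0.1] [0.0, -2.0, 0.0]
[0.0, 0.0, -0.1] [-0.0, -2.0, -0.0]
```

View pics/c4.png

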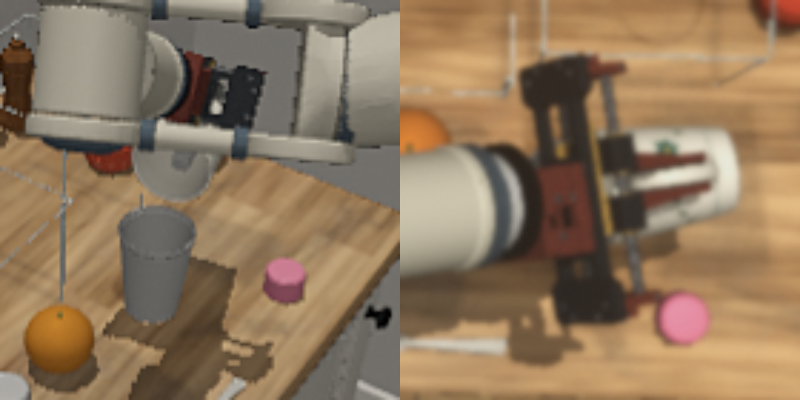

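The side crop shows the tilted mug with its lip at about (172,198), just above the tin's mouth (157,228). The top crop shows the gripper over the tin, clear of the orange and the shelf. I'll pour slowly.

Request:
step_arm(grip=[255,255,255,255,255,255,255,255,255], offset=[[0.07,0.04,-0.1],[0.08,0,-0.11],[0.08,0,-0.11],[0,0,-0.15],[0,0,-0.15],[0,0,-0.05],[0,0,-0.05],[0,0,-0.05],[0,0,-0.05]], delta_rot=[[0,-3,0],[0,-3,0],[0,-3,0],[0,-3,0],[0,-3,0],[0,-1,0],[0,-1,0],[0,-1,0],[0,-1,0]])

```text
t: 11.9
position: [0.5291, 0.028, 0.2398]
ee_rot: [0.51, 0.608, -0.392, 0.466]
wrist_force: [-0.2, -0.6, -1.7]
gripper_width: 0.0118
gripper_force: 60.0
```

Request:
step_arm(grip=[255,255,255,255,255,255,255,255,255,255,255,255], offset=[[0,0,0],[0,0,0],[0,0,-0.05],[0,0,0],[0,0,-0.05],[0,0,0],[0,0,-0.05],[0,0,0],[0,0,-0.05],[0,0,0],[0,0,-0.05],[0,0,0]], delta_rot=[[0,0,0],[0,0,0],[0,-1,0],[0,0,0],[0,-1,0],[0,0,0],[0,-1,0],[0,0,0],[0,-1,0],[0,0,0],[0,-1,0],[0,0,0]])

```text
t: 13.4
position: [0.5273, 0.0378, 0.2413]
ee_rot: [0.492, 0.588, -0.414, 0.491]
wrist_force: [0.0, -0.1, -2.2]
gripper_width: 0.0118
gripper_force: 60.0
```

Request:
step_arm(grip=[255,255,255,255,255,255,255,255,255,255,255,255], offset=[[0,0,-0.05],[0,0,0],[0,0,-0.05],[0,0,0],[0,0,-0.05],[0,0,0],[0,0,-0.05],[0,0,0],[0,0,-0.05],[0,0,0],[0,0,-0.05],[0,0,0]], delta_rot=[[0,-1,0],[0,0,0],[0,-1,0],[0,0,0],[0,-1,0],[0,0,0],[0,-1,0],[0,0,0],[0,-1,0],[0,0,0],[0,-1,0],[0,0,0]])

```text
t: 14.9
position: [0.5252, 0.0494, 0.2429]
ee_rot: [0.469, 0.561, -0.439, 0.521]
wrist_force: [0.2, -0.3, -1.6]
gripper_width: 0.0119
gripper_force: 60.0
```

```bash
python3 - <<'E'
from h import *
from plan import *
x,R0,q=state();z=R0.apply([0,0,1]);print(x.round(4),z.round(3),q.round(2),bot.observe()["wrist_force"])
E
```

```text
[0.5252 0.0494 0.2429] [ 0.173 -0.982 -0.071] [ 0.65  0.27  1.59 -1.36  2.    0.34] [ 0.21571244 -0.33379821 -1.60725943]
```

Request:
step_arm(grip=[255,255,255,255,255,255,255,255], offset=[[0,0,-0.1],[0,0,0],[0,0,-0.1],[0,0,0],[0,0,0],[0,0,0],[0,0,0],[0,0,0]], delta_rot=[[0,-2,0],[0,0,0],[0,-2,0],[0,0,0],[0,0,0],[0,0,0],[0,0,0],[0,0,0]])

```text
t: 15.9
position: [0.5239, 0.0572, 0.2438]
ee_rot: [0.454, 0.543, -0.455, 0.541]
wrist_force: [0.3, -0.5, -3.1]
gripper_width: 0.0118
gripper_force: 60.0
```

```bash
python3 - <<'E'
from h import *
from plan import *
x,R0,q=state();z=R0.apply([0,0,1]);print(x.round(4),z.round(3),q.round(2),bot.observe()["wrist_force"])
c,im=snap('side','s5.png');c2,im2=snap('wrist','w5.png')
b=cv2.resize(im[170:310,300:440],(400,450));d=cv2.resize(im2,(400,450))
cv2.imwrite('pics/c5.png',np.hstack([b,d])[:,:,::-1])
E
```

```text
[0.5239 0.0572 0.2438] [ 0.174 -0.985 -0.002] [ 0.66  0.31  1.58 -1.4   2.03  0.36] [ 0.32946338 -0.48412686 -3.09808928]
```

View pics/c5.png

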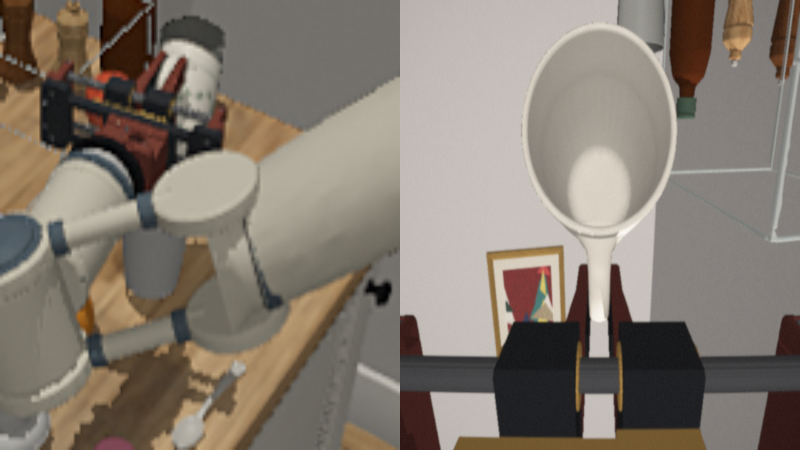

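The wrist half shows the mug's inside empty, down to the floor at (600,185). The side half shows the tin still upright at (153,265) behind the arm. Tipping back now.

```bash
python3 tilt.py 100 110 100 90 80 70 60 50 40 30 20 10 0
```

```text
[0.5239 0.0572 0.2438] [ 0.174 -0.985 -0.002] [ 0.985  0.174 -0.002] [ 0.66  0.31  1.59 -1.4   2.03  0.36]
(None, array([-0.45378451,  0.16209102,  1.32847842,  0.44893121,  1.94158531,
       -0.52521951]))
[0.05, -0.01, 0.52] [-0.0, 9.9, 0.1]
[0.05, 0.0, 0.5] [0.0, 10.0, 0.0]
[-0.08, 0.0, 0.45] [0.0, 10.0, 0.0]
[-0.19, -0.0, 0.36] [0.0, 10.0, 0.0]
[-0.14, -0.0, 0.34] [-0.0, 10.0, 0.0]
[-0.11, -0.0, 0.31] [0.0, 10.0, 0.0]
[-0.21, 0.0, 0.32] [0.0, 10.0, 0.0]
[-0.17, -0.0, 0.27] [-0.0, 10.0, -0.0]
[-0.13, -0.0, 0.24] [0.0, 10.0, 0.0]
[-0.08, 0.0, 0.25] [0.0, 10.0, 0.0]
[-0.04, 0.0, 0.23] [-0.0, 10.0, 0.0]
[0.01, -0.0, 0.22] [0.0, 10.0, -0.0]
```

Request:
step_arm(grip=[255,255,255,255,255,255,255,255,255,255,255,255], offset=[[0.05,0,0.52],[0.05,0,0.5],[-0.08,0,0.45],[-0.19,0,0.36],[-0.14,0,0.34],[-0.11,0,0.31],[-0.21,0,0.32],[-0.17,0,0.27],[-0.13,0,0.24],[-0.08,0,0.25],[-0.04,0,0.23],[0.01,0,0.22]], delta_rot=[[0,10,0],[0,10,0],[0,10,0],[0,10,0],[0,10,0],[0,10,0],[0,10,0],[0,10,0],[0,10,0],[0,10,0],[0,10,0],[0,10,0]])

```text
t: 17.5
position: [0.5462, -0.072, 0.1708]
ee_rot: [0.621, 0.739, 0.167, -0.2]
wrist_force: [0.4, 0.4, -3.8]
gripper_width: 0.0118
gripper_force: 60.0
```

```bash
cat > back.py <<'E'
from pplan import *
x,R0,q=state();print(x.round(4),R0.apply([0,0,1]).round(3),R0.apply([0,1,0]).round(3),q.round(2))
g0=x-.019*R0.apply([0,0,1]);yc=np.degrees(np.arctan2(*R0.apply([0,0,1])[1::-1]));print(g0,yc)
gt=np.array([.474,-.107,.0945+.05]);n=10
a=[(x,R0)]+[(tcp(g0+(gt-g0)*k/n,Rt(30,yc+(3-yc)*k/n)),Rt(30,yc+(3-yc)*k/n)) for k in range(1,n+1)]
print(check(a[1:],q))
for i in range(n):
    o,d=rows(a[i],a[i+1][0],a[i+1][1],1);print(np.round(o[0],2).tolist(),np.round(d,1).tolist())
E
python3 back.py
```

```text
[ 0.5462 -0.072   0.1708] [-0.088  0.496 -0.864] [ 0.985  0.173 -0.002] [-0.46  0.17  1.32  0.45  1.95 -0.52]
[ 0.54788303 -0.08147283  0.18720547] 100.10872712846569
(None, array([-0.46127765, -0.69452263,  2.11629595,  0.26065509,  1.26392845,
        1.03594346]))
[-0.09, -0.15, 0.08] [-4.9, -0.3, 8.2]
[-0.11, -0.14, 0.06] [-4.9, 0.0, 8.4]
[-0.14, -0.13, 0.04] [-4.9, 0.0, 8.4]
[-0.16, -0.11, 0.03] [-4.9, 0.0, 8.4]
[-0.18, -0.09, 0.02] [-4.9, 0.0, 8.4]
[-0.2, -0.06, 0.01] [-4.9, -0.0, 8.4]
[-0.21, -0.04, 0.0] [-4.9, -0.0, 8.4]
[-0.22, -0.0, -0.0] [-4.9, 0.0, 8.4]
[-0.22, 0.03, -0.01] [-4.9, -0.0, 8.4]
[-0.22, 0.06, -0.01] [-4.9, 0.0, 8.4]
```

Request:
step_arm(grip=[255,255,255,255,255,255,255,255,255,255,255], offset=[[-0.09,-0.15,0.08],[-0.11,-0.14,0.06],[-0.14,-0.13,0.04],[-0.16,-0.11,0.03],[-0.18,-0.09,0.02],[-0.2,-0.06,0.01],[-0.21,-0.04,0],[-0.22,0,0],[-0.22,0.03,-0.01],[-0.22,0.06,-0.01],[0,0,0]], delta_rot=[[-4.9,-0.3,8.2],[-4.9,0,8.4],[-4.9,0,8.4],[-4.9,0,8.4],[-4.9,0,8.4],[-4.9,0,8.4],[-4.9,0,8.4],[-4.9,0,8.4],[-4.9,0,8.4],[-4.9,0,8.4],[0,0,0]])

```text
t: 18.88
position: [0.4839, -0.1047, 0.1273]
ee_rot: [0.965, 0.028, 0.26, -0.002]
wrist_force: [-0.1, 0.7, -1.4]
gripper_width: 0.0121
gripper_force: 60.0
```

```bash
python3 - <<'E'
from pplan import *
x,R0,q=state()
g=np.array([.474,-.107,.060]);R=Rt(30,3);t=tcp(g,R)
print(x.round(4),rows((x,R0),t,R,4))
E
```

```text
[ 0.4839 -0.1047  0.1273] ([[-0.266, 0.006, 0.451], [-0.265, 0.007, 0.451], [-0.265, 0.008, 0.451], [-0.265, 0.01, 0.452]], [0.11, -0.05, 0.1])
```

Request:
step_arm(grip=[255,255,255,255,255,255,255,255,255], offset=[[-0.265,0.007,0.45],[-0.265,0.007,0.45],[-0.265,0.008,0.45],[-0.265,0.01,0.45],[0,0,0],[-0.019,0,0.032],[-0.019,0,0.032],[-0.013,0,0.022],[0,0,0]], delta_rot=[[0.1,0,0.1],[0.1,0,0.1],[0.1,0,0.1],[0.1,0,0.1],[0,0,0],[0,0,0],[0,0,0],[0,0,0],[0,0,0]])

```text
t: 20.0
position: [0.4845, -0.1073, 0.0404]
ee_rot: [0.965, 0.023, 0.261, -0.007]
wrist_force: [-0.2, 0.2, -1.7]
gripper_width: 0.0117
gripper_force: 60.0
```

Request:
step_arm(grip=[255,255,255], offset=[[-0.013,0,0.022],[-0.013,0,0.022],[0,0,0]], delta_rot=[[0,0,0],[0,0,0],[0,0,0]])

```text
t: 20.38
position: [0.4845, -0.1073, 0.0382]
ee_rot: [0.965, 0.023, 0.261, -0.007]
wrist_force: [-0.8, 0.7, -1.9]
gripper_width: 0.0121
gripper_force: 60.0
```

Request:
step_arm(grip=[255,255,255], offset=[[-0.013,0,0.022],[-0.006,0,0.011],[0,0,0]], delta_rot=[[0,0,0],[0,0,0],[0,0,0]])

```text
t: 20.75
position: [0.4851, -0.1076, 0.0381]
ee_rot: [0.965, 0.023, 0.262, -0.007]
wrist_force: [-3.3, 0.9, 5.4]
gripper_width: 0.0121
gripper_force: 60.0
```

Request:
step_arm(grip=[255,170,110,80,80,80,80,80,80,80], offset=[[0.013,0,-0.02],[0,0,0],[0,0,0],[0,0,0],[0.2,0,-0.346],[0.4,0,-0.7],[0.4,0,-0.7],[0.4,0,-0.7],[0.4,0,-0.7],[0,0,0]], delta_rot=[[0,0,0],[0,0,0],[0,0,0],[0,0,0],[0,0,0],[0,0,0],[0,0,0],[0,0,0],[0,0,0],[0,0,0]])

```text
t: 22.0
position: [0.4844, -0.1081, 0.1875]
ee_rot: [0.964, 0.024, 0.264, -0.005]
wrist_force: [1.4, -0.5, 0.4]
gripper_width: 0.0605
gripper_force: 0.0
```

```bash
python3 - <<'E'
from h import *
c,im=snap('wrist','w6.png');c2,im2=snap('top','t6.png')
d=im2[210:340,220:460]
cv2.imwrite('pics/c6.png',np.hstack([cv2.resize(im,(400,300)),cv2.resize(d,(400,300))])[:,:,::-1])
print(bot.observe()['position'])
json.dump({k:np.array(v).tolist() for k,v in c.items()},open('w6.json','w'))
E
```

```text
[ 0.48321781 -0.10760131  0.18266994]
```

View pics/c6.png

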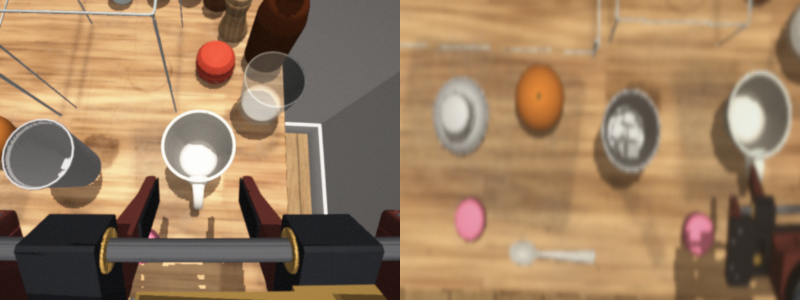

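The wrist half shows the empty mug standing upright, centred near (198,147). The top half shows the cubes inside the tin at (628,130), none elsewhere, and strainer with cap untouched at (460,112). Next, the strainer.

```bash
python3 - <<'E'
from pplan import *
from h import *
c=bot.get_calibration("top");print("flange",onz(c,256.5,260,.017),"cap",onz(c,253,259.5,.08))
x,R0,q=state()
t1=np.array([.44,-.08,.24]);R1=Rt(0,3);n=4
d=(R0.inv()*R1).as_rotvec()
a=[(x,R0)]+[(x+(t1-x)*k/n,R0*Ro.from_rotvec(d*k/n)) for k in range(1,n+1)]
t2=np.array([.46,.327,.22]);m=17
a+=[(t1+(t2-t1)*k/m,Rt(0,3+177*k/m)) for k in range(1,m+1)]
r,qq=check(a[1:],q);print(r,qq.round(2))
for i in range(len(a)-1):
    o,d=rows(a[i],a[i+1][0],a[i+1][1],1);print(np.round(o[0],2).tolist(),np.round(d,1).tolist())
E
```

```text
flange [0.53232398 0.32704403 0.017     ] cap [0.53159234 0.32633822 0.08      ]
None [ 0.56 -0.01  1.33  0.    1.81 -1.01]
[-0.04, -0.19, -0.44] [0.0, -7.6, -0.1]
[-0.1, -0.19, -0.43] [0.0, -7.6, -0.1]
[-0.16, -0.19, -0.41] [0.0, -7.6, -0.1]
[-0.21, -0.19, -0.39] [0.0, -7.6, -0.1]
[0.06, -0.6, 0.03] [-0.0, 0.0, -10.4]
[0.17, -0.57, 0.03] [0.0, 0.0, -10.4]
[0.27, -0.54, 0.03] [0.0, 0.0, -10.4]
[0.36, -0.48, 0.03] [0.0, 0.0, -10.4]
[0.44, -0.4, 0.03] [0.0, 0.0, -10.4]
[0.51, -0.32, 0.03] [0.0, 0.0, -10.4]
[0.56, -0.22, 0.03] [0.0, 0.0, -10.4]
[0.59, -0.12, 0.03] [0.0, 0.0, -10.4]
[0.6, -0.01, 0.03] [0.0, 0.0, -10.4]
[0.59, 0.1, 0.03] [0.0, 0.0, -10.4]
[0.56, 0.2, 0.03] [0.0, 0.0, -10.4]
[0.52, 0.3, 0.03] [0.0, 0.0, -10.4]
[0.45, 0.39, 0.03] [0.0, 0.0, -10.4]
[0.38, 0.47, 0.03] [0.0, 0.0, -10.4]
[0.28, 0.53, 0.03] [0.0, 0.0, -10.4]
[0.18, 0.57, 0.03] [0.0, 0.0, -10.4]
[0.08, 0.59, 0.03] [0.0, 0.0, -10.4]
```

Request:
step_arm(grip=[40,0,0,0,0,0,0,0,0,0,0,0], offset=[[-0.04,-0.19,-0.44],[-0.1,-0.19,-0.43],[-0.16,-0.19,-0.41],[-0.21,-0.19,-0.39],[0.06,-0.6,0.03],[0.17,-0.57,0.03],[0.27,-0.54,0.03],[0.36,-0.48,0.03],[0.44,-0.4,0.03],[0.51,-0.32,0.03],[0.56,-0.22,0.03],[0.59,-0.12,0.03]], delta_rot=[[0,-7.6,0],[0,-7.6,0],[0,-7.6,0],[0,-7.6,0],[0,0,-10.4],[0,0,-10.4],[0,0,-10.4],[0,0,-10.4],[0,0,-10.4],[0,0,-10.4],[0,0,-10.4],[0,0,-10.4]])

```text
t: 23.6
position: [0.4503, 0.1132, 0.2286]
ee_rot: [0.729, 0.684, -0.002, -0.002]
wrist_force: [0.0, -0.1, 0.7]
gripper_width: 0.0879
gripper_force: 0.0
```

Request:
step_arm(grip=[0,0,0,0,0,0,0,0,0,0], offset=[[0.6,0,0.03],[0.59,0.1,0.03],[0.56,0.2,0.03],[0.52,0.3,0.03],[0.45,0.39,0.03],[0.38,0.47,0.03],[0.28,0.53,0.03],[0.18,0.57,0.03],[0.08,0.59,0.03],[0,0,0]], delta_rot=[[0,0,-10.4],[0,0,-10.4],[0,0,-10.4],[0,0,-10.4],[0,0,-10.4],[0,0,-10.4],[0,0,-10.4],[0,0,-10.4],[0,0,-10.4],[0,0,0]])

```text
t: 24.85
position: [0.4626, 0.3282, 0.2174]
ee_rot: [0.003, 1.0, -0.001, -0.003]
wrist_force: [-0.3, -0.7, 0.2]
gripper_width: 0.0878
gripper_force: 0.0
```

```bash
cat > circ.py <<'E'
from h import *
def findc(c,im,guess,z,r):
    "refine circle of radius r at height z near world guess: edge points along rays of the projected circle, robust fit"
    g=cv2.GaussianBlur(cv2.cvtColor(im,cv2.COLOR_RGB2GRAY),(3,3),0).astype(np.float32)
    G=np.hypot(cv2.Sobel(g,cv2.CV_32F,1,0),cv2.Sobel(g,cv2.CV_32F,0,1))
    from scipy.optimize import least_squares
    cx=np.array(guess,float)
    for win in(.012,.007,.005):
        pts=[]
        for a in np.linspace(0,2*np.pi,72,endpoint=False):
            u=np.array([np.cos(a),np.sin(a)]);best=None
            for d in np.arange(-win,win,.0005):
                p=proj(c,[*(cx+u*(r+d)),z])
                if not(1<p[0]<638 and 1<p[1]<478):continue
                v=cv2.getRectSubPix(G,(1,1),(float(p[0]),float(p[1])))[0,0]
                if best is None or v>best[0]:best=(v,d)
            if best and best[0]>40:pts.append(cx+u*(r+best[1]))
        pts=np.array(pts)
        o=least_squares(lambda q:np.hypot(*(pts-q[:2]).T)-q[2],[*cx,r],loss="soft_l1",f_scale=.001);cx=o.x[:2]
    return cx.round(4),round(o.x[2],4),len(pts),np.median(np.abs(np.hypot(*(pts-cx).T)-o.x[2])).round(4)
E
python3 - <<'E'
from circ import *
from plan import *
x,R0,q=state();print(x.round(4),R0.apply([0,0,1]).round(3),R0.apply([0,1,0]).round(3),q.round(2))
c,im=snap('wrist','w7.png')
print(proj(c,[.532,.327,.08]))
print("cap",findc(c,im,[.532,.327],.080,.023));print("fl",findc(c,im,[.532,.327],.017,.0425))
ct,it=snap('top','t7.png')
print("tin top",findc(ct,it,[.52,.076],.11,.0415))
c=json.load(open('w6.json'));im=cv2.imread('pics/w6.png')[:,:,::-1].copy()
print("tin w6",findc(c,im,[.52,.076],.11,.0415), "mug", findc(c,im,[.539,-.104],.099,.044))
E
```

```text
[0.4626 0.3282 0.2174] [-0.006 -0.001 -1.   ] [ 0.007  1.    -0.001] [ 0.56  0.01  1.33  0.    1.81 -1.01]
[316.42025365 304.34275283]
cap (array([0.5291, 0.3291]), np.float64(0.0212), 72, np.float64(0.0003))
fl (array([0.5302, 0.3296]), np.float64(0.0418), 63, np.float64(0.0014))
tin top (array([0.519 , 0.0783]), np.float64(0.0393), 72, np.float64(0.0009))
tin w6 (array([0.5197, 0.0762]), np.float64(0.0396), 72, np.float64(0.0009)) mug (array([ 0.5394, -0.1036]), np.float64(0.0411), 72, np.float64(0.0012))
```

```bash
cat > go.py <<'E'
import sys
from plan import *
x,R0,q=state();t=np.array([float(a) for a in sys.argv[1:4]]);n=int(sys.argv[4]);R=Rt(0,float(sys.argv[5]) if len(sys.argv)>5 else 180)
print(x.round(4),R0.apply([0,0,1]).round(4),rows((x,R0),t,R,n),check([(x+(t-x)*k/6,R) for k in range(1,7)],q))
E
python3 go.py .530 .329 .14 4
```

```text
[0.463  0.327  0.2186] [-4.5e-03 -6.0e-04 -1.0e+00] ([[-0.421, 0.017, 0.49], [-0.42, 0.016, 0.49], [-0.42, 0.015, 0.49], [-0.419, 0.014, 0.491]], [-0.01, -0.06, -0.15]) (None, array([ 5.01010053e-01,  1.54091629e-01,  1.30853955e+00,  3.11947232e-11,
        1.67896148e+00, -1.06978627e+00]))
```

Request:
step_arm(grip=[0,0,0,0,0,0], offset=[[-0.42,0.015,0.49],[-0.42,0.015,0.49],[-0.42,0.015,0.49],[-0.42,0.015,0.49],[0,0,0],[0,0,0]], delta_rot=[[0,0,-0.2],[0,0,-0.2],[0,0,-0.2],[0,0,-0.2],[0,0,0],[0,0,0]])

```text
t: 25.7
position: [0.5305, 0.3295, 0.141]
ee_rot: [-0.003, 1.0, 0.0, -0.002]
wrist_force: [1.1, -0.6, -0.5]
gripper_width: 0.0879
gripper_force: 0.0
```

```bash
python3 - <<'E'
from circ import *
c,im=snap('wrist','w8.png')
print("cap",findc(c,im,[.530,.329],.080,.0225));print("fl",findc(c,im,[.53,.329],.017,.0425))
E
python3 go.py .530 .329 .036 4
```

```text
cap (array([0.5299, 0.3296]), np.float64(0.021), 72, np.float64(0.0006))
fl (array([0.5318, 0.3295]), np.float64(0.0425), 71, np.float64(0.0007))
[0.5305 0.3299 0.1419] [-0.0021  0.0014 -1.    ] ([[0.002, -0.006, 0.662], [0.002, -0.006, 0.662], [0.003, -0.006, 0.662], [0.003, -0.006, 0.662]], [0.02, -0.03, 0.09]) (None, array([ 5.01010053e-01,  1.96945915e-01,  1.44662668e+00, -1.19831108e-11,
        1.49802006e+00, -1.06978627e+00]))
```

Request:
step_arm(grip=[0,0,0,0,0,100,140,180,220,220,220], grip_force=25, offset=[[0,0,0.66],[0,0,0.66],[0,0,0.66],[0,0,0.66],[0,0,0],[0,0,0],[0,0,0],[0,0,0],[0,0,0],[0,0,0],[0,0,0]], delta_rot=[[0,0,0],[0,0,0],[0,0,0],[0,0,0],[0,0,0],[0,0,0],[0,0,0],[0,0,0],[0,0,0],[0,0,0],[0,0,0]])

```text
t: 27.12
position: [0.5304, 0.33, 0.0362]
ee_rot: [-0.003, 1.0, 0.001, -0.001]
wrist_force: [-0.8, -0.3, 3.6]
gripper_width: 0.049
gripper_force: 25.0
```

Request:
step_arm(grip=[220,220,220,220,220,220,220], offset=[[0,0,-0.1],[0,0,-0.3],[0,0,-0.8],[0,0,-0.8],[0,0,-0.8],[0,0,-0.3],[0,0,0]], delta_rot=[[0,0,0],[0,0,0],[0,0,0],[0,0,0],[0,0,0],[0,0,0],[0,0,0]])

```text
t: 28.0
position: [0.5308, 0.3301, 0.1605]
ee_rot: [-0.003, 1.0, 0.001, -0.001]
wrist_force: [0.8, 0.0, -2.0]
gripper_width: 0.0497
gripper_force: 25.0
```

```bash
python3 - <<'E'
from circ import *
for i in range(6):
    c,im=snap('wrist','w9.png');o=bot.observe();print(o['wrist_force'].round(2),o['position'].round(4),o['gripper_width'].round(4))
dz=o['position'][2]-.0362
print("cap",findc(c,im,[.530,.329],.080+dz,.0225));print("fl",findc(c,im,[.53,.329],.017+dz,.0425));print("fl if left",findc(c,im,[.53,.329],.017,.0425))
E
```

```text
Traceback (most recent call last):
AttributeError: 'float' object has no attribute 'round'
```

```bash
python3 - <<'E'
from circ import *
F=[]
for i in range(6):
    c,im=snap('wrist','w9.png');o=bot.observe();F.append(o['wrist_force'])
print(np.mean(F,0),o['position'],o['gripper_width'])
dz=o['position'][2]-.0362
print("cap",findc(c,im,[.530,.329],.080+dz,.0225));print("fl",findc(c,im,[.53,.329],.017+dz,.0425));print("fl if left",findc(c,im,[.53,.329],.017,.0425))
E
python3 go.py .519 .077 .17 10
```

```text
[-0.2094285  -0.26912661 -1.73976443] [0.53011865 0.32970559 0.1584623 ] 0.04949047586257147
cap (array([0.5172, 0.3311]), np.float64(0.0232), 72, np.float64(0.0017))
fl (array([0.5303, 0.3307]), np.float64(0.0418), 51, np.float64(0.0003))
fl if left (array([0.5236, 0.3312]), np.float64(0.0432), 29, np.float64(0.0022))
[0.5301 0.3297 0.1585] [-0.0043  0.     -1.    ] ([[0.032, -0.632, -0.029], [0.032, -0.632, -0.029], [0.031, -0.632, -0.029], [0.031, -0.632, -0.029], [0.03, -0.632, -0.029], [0.03, -0.632, -0.029], [0.03, -0.632, -0.029], [0.029, -0.632, -0.029], [0.029, -0.632, -0.029], [0.028, -0.632, -0.029]], [0.0, -0.02, 0.04]) (None, array([ 8.24411047e-02, -1.16230542e-01,  1.52924795e+00,  9.66751376e-18,
        1.72857525e+00, -1.48835522e+00]))
```

Request:
step_arm(grip=[220,220,220,220,220,220,220,220,220], offset=[[0,0,-0.5],[0,-0.2,-0.5],[0.04,-0.5,-0.2],[0.04,-0.7,0],[0.04,-0.7,0],[0.04,-0.7,0],[0.04,-0.5,0],[0,-0.2,0],[0,0,0]], delta_rot=[[0,0,0],[0,0,0],[0,0,0],[0,0,0],[0,0,0],[0,0,0],[0,0,0],[0,0,0],[0,0,0]])

```text
t: 29.48
position: [0.5236, 0.1895, 0.2079]
ee_rot: [-0.003, 1.0, 0.001, -0.001]
wrist_force: [0.6, 0.8, -1.4]
gripper_width: 0.0492
gripper_force: 25.0
```

```bash
python3 - <<'E'
from circ import *
c,im=snap('wrist','w10.png');print(bot.observe()['position'])
for r in (.0385,.0415):
    print("tin",proj(c,[.5195,.077,.11]),findc(c,im,[.5195,.077],.11,r))
ct,it=snap('top','t10.png')
for r in (.0385,.0415):print(findc(ct,it,[.5195,.077],.11,r))
E
```

```text
[0.52357508 0.1900337  0.20771431]
tin [160.13879535 235.58223388] (array([0.5194, 0.0784]), np.float64(0.0394), 72, np.float64(0.0006))
tin [160.13879535 235.58223388] (array([0.5194, 0.0784]), np.float64(0.0394), 72, np.float64(0.0006))
(array([0.5201, 0.0817]), np.float64(0.0411), 64, np.float64(0.0015))
(array([0.5198, 0.082 ]), np.float64(0.0416), 65, np.float64(0.0015))
```

```bash
python3 go.py .5192 .0775 .168 5
```

```text
[0.5235 0.1904 0.2076] [-0.0027  0.0014 -1.    ] ([[0.025, -0.564, 0.197], [0.024, -0.564, 0.197], [0.024, -0.564, 0.197], [0.023, -0.564, 0.198], [0.022, -0.564, 0.198]], [0.02, -0.03, 0.08]) (None, array([ 8.33609228e-02, -1.15408702e-01,  1.53201729e+00, -4.98607337e-11,
        1.72498406e+00, -1.48743540e+00]))
```

Request:
step_arm(grip=[220,220,220,220,220,220,220], offset=[[0.025,-0.3,0.1],[0.025,-0.564,0.197],[0.025,-0.564,0.197],[0.025,-0.564,0.197],[0.02,-0.564,0.197],[0,-0.264,0.197],[0,0,0]], delta_rot=[[0,-0.1,0.1],[0,-0.1,0.1],[0,0,0.1],[0,0,0.1],[0,0,0],[0,0,0],[0,0,0]])

```text
t: 30.45
position: [0.5186, 0.0767, 0.1631]
ee_rot: [0.001, 1.0, 0.001, -0.0]
wrist_force: [0.4, 0.1, -1.6]
gripper_width: 0.0493
gripper_force: 25.0
```

```bash
python3 go.py .5192 .0775 .142 4
```

```text
[0.5186 0.0767 0.1631] [-7.e-04  1.e-03 -1.e+00] ([[-0.004, 0.005, 0.132], [-0.004, 0.005, 0.132], [-0.004, 0.005, 0.132], [-0.004, 0.005, 0.132]], [0.01, -0.01, -0.02]) (None, array([ 8.33609228e-02, -1.12537623e-01,  1.57527108e+00, -7.11083852e-16,
        1.67885920e+00, -1.48743540e+00]))
```

Request:
step_arm(grip=[220,220,220,220,220,220,220], offset=[[-0.005,0.007,0.13],[-0.005,0.007,0.13],[-0.005,0.007,0.13],[0,0,0.13],[0,0,0.06],[0,0,0.06],[0,0,0]], delta_rot=[[0,0,0],[0,0,0],[0,0,0],[0,0,0],[0,0,0],[0,0,0],[0,0,0]])

```text
t: 31.32
position: [0.5196, 0.0779, 0.1384]
ee_rot: [0.0, 1.0, 0.001, 0.0]
wrist_force: [0.4, 0.2, -1.7]
gripper_width: 0.0492
gripper_force: 25.0
```

Request:
step_arm(grip=[220,220,220,220,220,220], offset=[[0,0,0.04],[0,0,0.04],[0,0,0.03],[0,0,0.02],[0,0,0],[0,0,0]], delta_rot=[[0,0,0],[0,0,0],[0,0,0],[0,0,0],[0,0,0],[0,0,0]])

```text
t: 32.08
position: [0.5197, 0.0779, 0.1334]
ee_rot: [0.0, 1.0, 0.001, 0.0]
wrist_force: [0.2, -1.1, -2.5]
gripper_width: 0.0494
gripper_force: 25.0
```

Request:
step_arm(grip=[220,220,220,220], offset=[[0,0,0.02],[0,0,0.02],[0,0,0],[0,0,0]], delta_rot=[[0,0,0],[0,0,0],[0,0,0],[0,0,0]])

```text
t: 32.58
position: [0.5199, 0.0779, 0.1324]
ee_rot: [0.0, 1.0, 0.001, 0.001]
wrist_force: [-1.8, 0.2, 3.6]
gripper_width: 0.0491
gripper_force: 25.0
```

Request:
step_arm(grip=[220,220,220], offset=[[0,0,0.02],[0,0,0],[0,0,0]], delta_rot=[[0,0,0],[0,0,0],[0,0,0]])

```text
t: 32.95
position: [0.5201, 0.078, 0.1324]
ee_rot: [0.0, 1.0, 0.001, 0.001]
wrist_force: [-2.8, 0.5, 6.3]
gripper_width: 0.0494
gripper_force: 25.0
```

Request:
step_arm(grip=[220,160,110,75,75,75,75,75], offset=[[0,0,-0.03],[0,0,0],[0,0,0],[0,0,0],[0,0,-0.1],[0,0,-0.2],[0,0,-0.2],[0,0,0]], delta_rot=[[0,0,0],[0,0,0],[0,0,0],[0,0,0],[0,0,0],[0,0,0],[0,0,0],[0,0,0]])

```text
t: 33.95
position: [0.5202, 0.0779, 0.1535]
ee_rot: [0.0, 1.0, 0.001, 0.002]
wrist_force: [0.6, -0.3, -0.2]
gripper_width: 0.0618
gripper_force: 0.0
```

```bash
python3 - <<'E'
from circ import *
o=bot.observe();print(o['position'],o['gripper_width'],o['wrist_force'])
c,im=snap('wrist','w11.png');s,si=snap('side','s11.png')
print("cap",findc(c,im,[.519,.078],.176,.0225));print("fl",findc(c,im,[.519,.078],.113,.0425))
u,v=proj(s,[.519,.078,.12]).astype(int)
cv2.imwrite('pics/c11.png',np.hstack([cv2.resize(im,(400,400)),cv2.resize(si[v-50:v+50,u-50:u+50],(400,400))])[:,:,::-1])
E
```

```text
[0.52017772 0.0779433  0.15345797] 0.061825936623012195 [ 0.57531616 -0.25874733 -0.18388279]
cap (array([0.5113, 0.0819]), np.float64(0.0236), 72, np.float64(0.001))
fl (array([0.5217, 0.0788]), np.float64(0.043), 60, np.float64(0.0011))
```

View pics/c11.png

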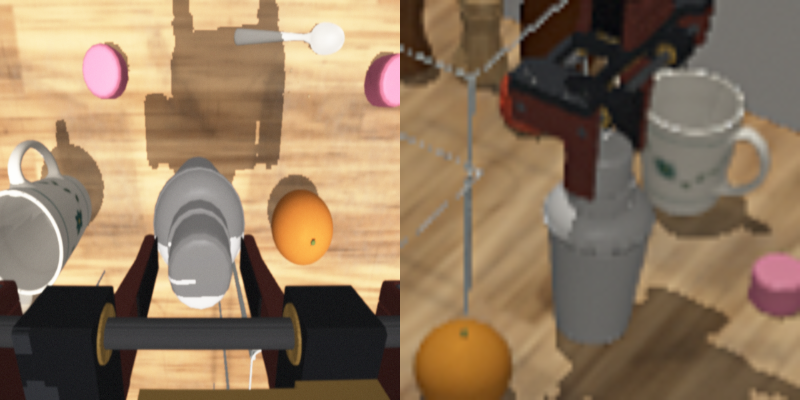

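The picture shows the strainer's flange level on the tin's rim, at (600,225) in the side half, with the cap on. The open fingers stand either side of the cap.

Request:
step_arm(grip=[110,130,160,190,190,190], grip_force=10, offset=[[0,0,0],[0,0,0],[0,0,0],[0,0,0],[0,0,0],[0,0,0]], delta_rot=[[0,0,0],[0,0,0],[0,0,0],[0,0,0],[0,0,0],[0,0,0]])

```text
t: 34.8
position: [0.5196, 0.0779, 0.1521]
ee_rot: [0.0, 1.0, 0.001, 0.0]
wrist_force: [-0.2, -0.7, -1.2]
gripper_width: 0.0464
gripper_force: 10.0
```

Request:
step_arm(grip=[190,190,190,190,190,190,190,190], offset=[[0,0,-0.05],[0,0,-0.1],[0,0,-0.1],[0,0,-0.1],[0,0,-0.1],[0,0,-0.1],[0,0,-0.1],[0,0,0]], delta_rot=[[0,0,0],[0,0,0],[0,0,0],[0,0,0],[0,0,0],[0,0,0],[0,0,0],[0,0,0]])

```text
t: 35.8
position: [0.5198, 0.0779, 0.1786]
ee_rot: [0.0, 1.0, 0.001, 0.001]
wrist_force: [0.3, -0.1, -0.3]
gripper_width: 0.0461
gripper_force: 10.0
```

Request:
step_arm(grip=[190,190,190,190,190,190,190], offset=[[0,0,-0.3],[0,0,-0.6],[0,0,-0.6],[0,0,-0.6],[0,0,-0.4],[0,0,0],[0,0,0]], delta_rot=[[0,0,0],[0,0,0],[0,0,0],[0,0,0],[0,0,0],[0,0,0],[0,0,0]])

```text
t: 36.67
position: [0.5194, 0.0777, 0.2771]
ee_rot: [0.0, 1.0, 0.0, -0.0]
wrist_force: [0.2, -0.2, -1.5]
gripper_width: 0.0465
gripper_force: 10.0
```

```bash
python3 - <<'E'
from circ import *
F=[]
for i in range(5):
    c,im=snap('wrist','w12.png');o=bot.observe();F.append(o['wrist_force'])
print(np.mean(F,0),o['position'],o['gripper_width'],o['t'])
print("fl",findc(c,im,[.5205,.0785],.113,.0425),"spout",findc(c,im,[.5205,.0785],.164,.0185))
E
```

```text
[-0.16849239  0.14171198 -0.78371608] [0.51931258 0.07774712 0.27728917] 0.04612557428745436 36.925
fl (array([0.5189, 0.0784]), np.float64(0.0409), 70, np.float64(0.0013)) spout (array([0.5244, 0.0814]), np.float64(0.0156), 72, np.float64(0.0018))
```

```bash
python3 -c "
from bench import bot
print(bot.finish_job())"
```

```text
the job is handed in; nothing more can be done
None
```

The job is handed in at about 37 s: the mug is empty and back upright at its spot, the strainer is seated on the tin's rim, and the gripper holds the cap about 10 cm above the shaker. The last pictures show cubes only inside the tin, but I could not count all five there.

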